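# Half-open the lamp shutter for oblique light

### The arm

A 6-joint arm with a two-finger parallel gripper is mounted at the origin on the work surface. World frame = base frame: x ahead of the robot, y to its left, z up, the work surface at z = 0. Lengths are in m, angles in rad, forces in N, time in s.
With the tool pointing down it reaches from about 0.275 to 0.825 m from the base axis. Payload 4.9 kg.
Tool frame: the origin (TCP) lies midway between the tips of the shut fingers; the grasp point (between the pads) lies 19 mm behind it (grip_point_offset is the distance from the TCP to the grasp point, in m); z points along the fingers, y is the line along which they close (so a half turn about z gives the same grasp; the last joint's range is limited). The gripper opens to 85 mm and grips with 20 to 120 N. Pads are 22 mm wide; open, the fingers measure 114 mm over their backs; the gripper's body (76 mm by 85 mm) begins 54 mm behind the grasp point. The pads swing forward as they close: fully open they stand 13 mm farther back than shut.
Start: joints at [-1.362, 0.326, -0.193, 1.052, 0, 1.437], TCP at [0.185, -0.518, 0.231] pointing down, gripper open.
Joint ranges: [-2.65, 2.65], [-0.97, 1.79], [-1.3, 1.35], [-1.93, 2.1], [-1.47, 1.37], [-3.14, 3.14]. Speed limits (rad/s): [2.57, 2.57, 3.14, 3.14, 3.14, 3.14].

### API

Orientations are given as a rotation vector (axis times angle).
In Python, from cell import * gives the robot as it stands. Calls block until the motion is done:
- movep(position, orientation): joint-space move of the TCP to a pose.
- move_l(position, velocity=0.15, rot=None, until_force=None): straight line of the TCP; rot=None keeps the orientation; velocity is the mean speed in m/s. With until_force (N) it stops when the force on the tool has changed by that much, and returns True; else False.
- set_joints(angles): joint-space move.
- let_go() and grab(newtons=None): open the fingers fully, or close them until they stop; newtons is the grip in N (None keeps the last).
- sleep(seconds).
- ik(position, orientation): joint angles nearest the present ones, or None.
- get_state(): the state.
- grab_frame(name): name is "side" or "top"; returns a dict with "img" (384x512x3 uint8, red, green, blue), "fx", "fy", "cx", "cy" (pixels), "k1" (the pictures are not rectified: a ray, as slopes to the right and down, at radius r is drawn at 1 + k1 r^2 times it, then the intrinsics apply), "cam_to_world" (4x4, takes a point from camera to world coordinates). Camera axes: x right, y down, z forward; pixel columns grow to the right and rows downward; lengths in m; the calibration is good to about 2 mm. A picture is of the moment at which its call begins. There is no depth.
A pose or a line that the arm cannot do raises MotionError and nothing moves.
- sign_off(): hands the job in; it is judged then, once.
Trained networks look in the newest picture that a camera, given by its name, has taken for a name from the list of things; names that differ only in an ending like _2 or _b are one class to them, and where a whole thing is asked for, a point or a joint stands for the part that bears it (a point fixed in the world has none). Each returns a list of dicts, best first, with "score" (0 to 1); they miss things now and then, are a little off and sometimes report something else, mostly with a low value. They report only what shows in the picture. A call takes as long as a camera call.
- spot_in(camera, name): "centre" ([column, row] in pixels, amid what is visible of it).
- silhouettes(camera, name): "mask" (384x512 bool, what is visible of it) and "centre" ([column, row] in pixels, amid what is visible of it).
- tip_of(camera, name): "centre" ([column, row] in pixels: a listed point, or the origin of a listed thing).
The state is a dict: "clock": time; "q": joint angles; "joint_velocities": joint speeds; "tau": joint torques, N m; "position": TCP position; "eef_rot": TCP orientation; "contact_force": force on the tool from outside, world axes, zero at the start; "wrist_torque": the same for the moment, N m; "finger_gap": opening from 0.0 (shut) to 1.0 (fully open); "grasp_force": force on a finger pad.
Only numpy, scipy, OpenCV 4.12 (cv2) and the standard library are available. Lean on these libraries where they do the work, as an engineer would, in place of code of your own. Each camera call takes 0.05 s, during which the arm holds its last target. There are 200 camera calls.

### The job

Give the microscopist half light: turn the black lock knob on the white lamp base clockwise until it clicks past its detent into the unlocked position, then slide the blue shutter tab along its rails, against its spring, to half travel (the white line on the blade level with the broad orange marks) and hold it there. Finish while still holding the tab still at half travel, since it springs shut when let go; never let the shutter come wide open on the way, and leave the glassware and tools around the lamp where they are.

Things in the scene. Friction and masses are not known exactly. Their poses are not given: they have to be found in the camera images.
- lamp_base: White fixed box 130 (x) x 290 (y) x 55 mm high on a brown mat, turned about z by up to 0.45 rad. Origin: centre of its underside, on the table. On its top along y: lock knob at y = -100 mm; lit window (60 mm long, centre y = +70 mm) under the shutter, between two aluminium rails 9 mm high, 12 mm wide, at x = -37 and +37 mm, y = -40 to +110 mm.
- lock_knob_grip (a point): Grip point on the black lock knob's axis, 89 mm above the table, in the middle of its upright grip bar (44 mm long along the point's x, 14 mm thick along its y, top 105 mm above the table), which stands on a 64 mm disc (top 71 mm above the table). The frame turns with the knob; at joint 0 it is parallel to the lamp base.
- lock_knob (a joint): Angle of the lock knob in rad, growing clockwise seen from above. 0 = locked (start), 1.2 = unlocked (end stop). A sprung detent pushes it back to 0 up to 0.6 and snaps it on to 1.2 beyond; needs at most 0.1 N m. While locked, brass bars under the knob block the shutter's rod; at 1.2 the rod passes beneath the knob.
- shutter_tab: Blue upright tab on the shutter blade, 34 (x) x 12 (y, sliding direction) x 42 mm high. Origin: centre of its underside, 59.5 mm above the table (top 101.5 mm). Axes parallel to the lamp base's. In the lamp base's frame it stands at x = 0, y = +45 mm shut, +15 mm at half travel. A white line on the blade marks it; rail marks every 15 mm, the broad orange pair is half.
- shutter (a joint): Travel of the shutter in m: 0 = shut (start), 0.030 = half, 0.060 = wide open. It opens as the tab slides along the lamp base's -y, towards the knob. The spring pushes it shut with 2.5 N at 0, 6.1 N at half, 9.7 N wide open (120 N/m), plus about 0.4 N of friction.
- dish: Bystander: open glass dish, 90 mm across, 16 mm high, on the robot's side of the lamp base. Origin at the centre of its underside.
- tweezers: Bystander: steel tweezers lying flat, about 126 mm long along x, 22 mm wide, 6 mm high, on the robot's side of the lamp base. Origin at the middle, on the table.
- jar: Bystander: small glass jar with red cap, 48 mm diameter, 60 mm high, beyond the lamp base. Origin at the centre of its underside.
- eyepiece: Bystander: loose black eyepiece standing upright, 38 mm diameter, 56 mm high, beyond the lamp base. Origin at the centre of its underside.
- amber_bottle: Bystander: amber bottle, 60 mm diameter, 120 mm high. Origin at the centre of its underside.
- wash_bottle: Bystander: white bottle with blue cap, 66 mm diameter, 150 mm high. Origin at the centre of its underside.
- slide_box: Bystander: green slide box, 100 x 80 x 32 mm. Origin at the centre of its underside.

How it is judged:
On the way:
1. the lock knob has clicked past its detent into the unlocked position, the shutter still shut (value of joint lock_knob above 1 rad and value of joint shutter below 0.01 m), for 0.2 s.
At the end, for the whole second after the job is handed in: The knob stays unlocked (beyond 1.0 rad), the shutter stands still (under 10 mm/s) between 24 and 36 mm of its 60 mm travel, and the fingers hold it there by the tab with more than 2 N (value of joint lock_knob above 1 rad and value of joint shutter between 0.024 and 0.036 m and velocity of joint shutter between -0.01 and 0.01 m/s and contact force between the fingers and shutter_tab above 2 N); the arm keeps its last pose, push and grip.
It fails at once if the shutter comes wide open (beyond 50 mm of travel) (value of joint shutter above 0.05 m).
It fails at once if a bystander is moved by more than 20 mm (distance of any of dish, tweezers, jar, eyepiece, amber_bottle, wash_bottle, slide_box from where it was at the start of the episode above 0.02 m).
It also fails if it takes over 45 s, if anything falls off the work surface, if the arm or the gripper's body presses on something with over 40 N, if the wrist force passes 120 N, or if a joint passes its speed limit or range.

## Working session

There is one attempt and no reset: what is moved stays moved. The work goes in short steps, each a Python script; the robot and the scene stay as the last script left them, time stands still between calls to the robot, and variables do not carry over. Pictures are saved under pics/ and viewed, at most 10 in all, crops included, and the job is handed in when it is done.

```bash
mkdir -p pics; ls
python3 - <<'E'
from cell import *
import cv2
s=get_state();print(s)
ims=[]
for c in("side","top"):
    f=grab_frame(c);ims.append(f["img"]);print(c,f["fx"],f["fy"],f["cx"],f["cy"],f["k1"],f["cam_to_world"])
    cv2.imwrite(f"pics/{c}0.png",f["img"][:,:,::-1])
    for n in("lock_knob_grip","shutter_tab","lamp_base","jar","eyepiece","amber_bottle","wash_bottle","dish","slide_box"):
        print(n,[(round(d["score"],2),[round(float(v)) for v in d["centre"]]) for d in tip_of(c,n)][:2])
E
```

```text
pics
{'clock': 0.0, 'q': array([-1.36219028e+00,  3.26948083e-01, -1.93571365e-01,  1.05198847e+00,
        3.16330438e-06,  1.43660033e+00]), 'joint_velocities': array([-0.0005192 , -0.00026111,  0.00089062,  0.00050639, -0.00078449,
        0.00083099]), 'tau': array([-9.19879276e-04, -4.43398297e+01,  2.62441528e+01,  1.55427586e-02,
       -1.87748765e-04, -4.18677018e-06]), 'position': array([ 0.18476473, -0.51743144,  0.23050429]), 'eef_rot': array([-3.09387272e+00, -5.35547737e-01,  9.49878414e-05]), 'contact_force': array([-0.22079518,  0.05396109,  0.12794832]), 'wrist_torque': array([ 0.00958267,  0.04264956, -0.03762097]), 'grasp_force': 0.0, 'finger_gap': 0.9994156577085287}
side 401.36841388685514 401.36841388685514 262.0614388427894 187.93820147674157 -0.015328988286689405 [[-0.92420335 -0.24731909  0.29100074  0.22633614]
 [-0.38161027  0.56834661 -0.72894151  0.84808724]
 [ 0.01489187 -0.78473906 -0.61964735  0.81475722]
 [ 0.          0.          0.          1.        ]]
lock_knob_grip [(0.77, [287, 167])]
shutter_tab [(0.74, [271, 199])]
lamp_base [(0.58, [278, 204]
[... 186 characters left out ...]
]), (0.54, [311, 138])]
slide_box [(0.66, [320, 192]), (0.57, [233, 343])]
top 385.63601822327365 385.63601822327365 258.26044202330496 183.42822121869523 -0.11658097602427756 [[ 0.00593286 -0.9934607   0.11402032  0.43154072]
 [-0.99998011 -0.00613819 -0.00144976 -0.01504684]
 [ 0.00214016 -0.11400945 -0.99347736  1.31750824]
 [ 0.          0.          0.          1.        ]]
lock_knob_grip []
shutter_tab [(0.64, [252, 202]), (0.6, [285, 161])]
lamp_base [(0.91, [268, 195])]
jar [(0.46, [247, 162])]
eyepiece [(0.41, [286, 159])]
amber_bottle [(0.85, [396, 188])]
wash_bottle [(0.79, [115, 180])]
dish [(0.64, [251, 240]), (0.53, [303, 226])]
slide_box [(0.76, [129, 219]), (0.46, [288, 157])]
```

View pics/side0.png

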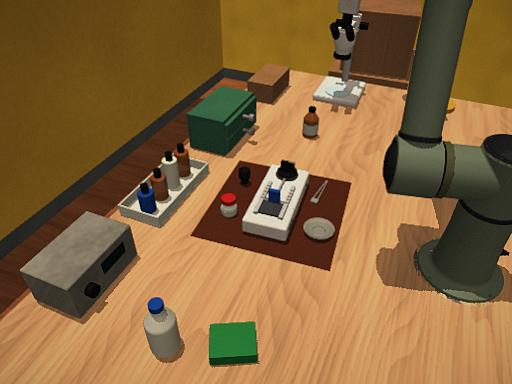

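View pics/top0.png

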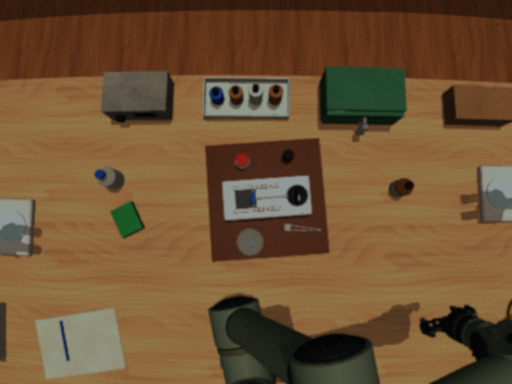

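The side view shows the lamp on its mat, with the knob near (287,169), the tab near (273,197), the jar at (229,205) and the eyepiece at (244,174). The top view puts the knob at (297,195), the tab at (252,198), the jar at (242,161) and the eyepiece at (288,156). Next I'll measure these.

```bash
cat > h.py <<'E'
from cell import *
import numpy as np, cv2
from scipy.spatial.transform import Rotation as R
def ray(f,p):
    K=np.array([[f["fx"],0,f["cx"]],[0,f["fy"],f["cy"]],[0,0,1]])
    u=cv2.undistortPoints(np.array([[p]],float),K,np.array([f["k1"],0,0,0.]))[0,0]
    T=f["cam_to_world"]; d=T[:3,:3]@np.r_[u,1]; return T[:3,3],d/np.linalg.norm(d)
def onz(f,p,z):
    o,d=ray(f,p); return o+d*(z-o[2])/d[2]
def tri(rs):
    A=sum(np.eye(3)-np.outer(d,d) for o,d in rs); b=sum((np.eye(3)-np.outer(d,d))@o for o,d in rs)
    x=np.linalg.solve(A,b); return x,[np.linalg.norm(np.cross(x-o,d)) for o,d in rs]
def proj(f,X):
    T=np.linalg.inv(f["cam_to_world"]); K=np.array([[f["fx"],0,f["cx"]],[0,f["fy"],f["cy"]],[0,0,1]])
    return cv2.projectPoints(np.atleast_2d(X).astype(float),cv2.Rodrigues(T[:3,:3])[0],T[:3,3],K,np.array([f["k1"],0,0,0.]))[0][:,0]
E
python3 - <<'E'
from h import *
np.set_printoptions(precision=4,suppress=True)
F={c:grab_frame(c) for c in("side","top")}
for n in("lock_knob_grip","shutter_tab","lamp_base","jar","eyepiece","dish","tweezers"):
    for fn in(spot_in,tip_of):
        r={c:fn(c,n) for c in F}
        print(n,fn.__name__,{c:[(round(d["score"],2),np.round(d["centre"],1).tolist()) for d in v][:2] for c,v in r.items()})
        if all(r.values()): print("   ",*tri([ray(F[c],r[c][0]["centre"]) for c in F]))
# lamp white region in the top picture
im=F["top"]["img"].astype(int); x0,y0=205,165
m=np.zeros(im.shape[:2],np.uint8); m[168:228,215:318]=(im[168:228,215:318].min(2)>110)
n,l,st,_=cv2.connectedComponentsWithStats(m); k=1+st[1:,4].argmax(); print(st[k])
ys,xs=np.where(l==k)
P=np.array([onz(F["top"],(a,b),.055)[:2] for a,b in zip(xs,ys)])
r=cv2.minAreaRect((P*1000).astype(np.float32)); print("rect mm",r)
c=im[150:250,200:330].astype(np.uint8); c2=F["side"]["img"][140:250,205:335]
cv2.imwrite("pics/crop.png",cv2.resize(np.hstack([c[:100],c2[:100]])[:,:,::-1],None,fx=3,fy=3,interpolation=cv2.INTER_CUBIC))
E
```

```text
lock_knob_grip call {'side': [(0.68, [287.5, 171.4])], 'top': [(0.74, [300.8, 194.2]), (0.39, [400.2, 187.7])]}
    [ 0.541  -0.1572  0.0556] [np.float64(0.0005832603401416143), np.float64(0.0005832603401416792)]
lock_knob_grip call {'side': [(0.74, [287.6, 168.6])], 'top': [(0.81, [302.2, 191.7]), (0.67, [113.8, 181.2])]}
    [ 0.5458 -0.1617  0.0629] [np.float64(0.0035048497721003624), np.float64(0.003504849772100302)]
shutter_tab call {'side': [(0.78, [270.3, 202.9]), (0.23, [287.5, 169.6])], 'top': [(0.93, [248.4, 199.1])]}
    [0.5278 0.0161 0.0614] [np.float64(0.003895245985338935), np.float64(0.0038952459853389357)]
shutter_tab call {'side': [(0.85, [273.4, 201.4])], 'top': [(0.58, [255.0, 199.7])]}
    [ 0.5264 -0.0055  0.0508] [np.float64(0.0036150327096817997), np.float64(0.0036150327096817563)]
lamp_base call {'side': [(0.7, [277.6, 212.1])], 'top': [(0.7, [268.9, 198.9])]}
    [ 0.5321 -0.0547 -0.0331] [np.float64(1.0795606557803107e-05), np.float64(1.0795606557941168e-05)]
lamp_base call {'side': [(0.66, [276.2, 206.4])], 'top': [(0.75, [265.6, 198.0])]}
    [ 0.533  -0.
[... 1093 characters left out ...]
dish call {'side': [(0.66, [315.4, 231.6])], 'top': [(0.64, [249.0, 241.3])]}
    [ 0.3877  0.0139 -0.0016] [np.float64(0.0027003784399977004), np.float64(0.002700378439997657)]
tweezers call {'side': [(0.69, [317.1, 226.3]), (0.54, [277.7, 213.8])], 'top': [(0.41, [286.9, 226.9])]}
    [ 0.4249 -0.1261 -0.1155] [np.float64(0.010015419383987789), np.float64(0.010015419383987855)]
tweezers call {'side': [(0.58, [318.1, 190.7])], 'top': [(0.48, [304.0, 228.9])]}
    [ 0.4321 -0.1728 -0.0015] [np.float64(0.004325752936109023), np.float64(0.004325752936108968)]
[ 223  176   88   44 2408]
rect mm ((531.0247802734375, -43.68243408203125), (125.42200469970703, 284.03106689453125), 4.53477668762207)
```

View pics/crop.png

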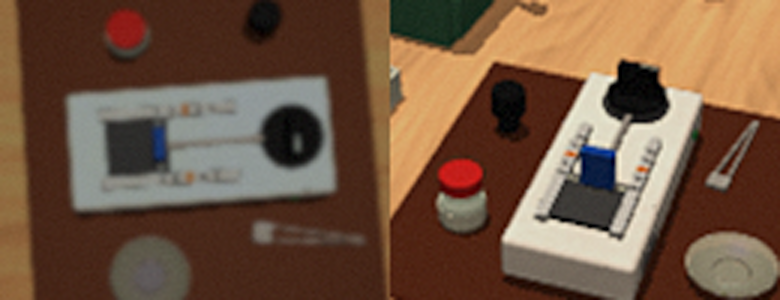

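The crop shows the blue tab at about (253,198) in the top view and (272,196) in the side view. The knob bar's white line, at about (298,197) in the top view, runs across the lamp. I'll refine these using colour blobs and compare them with the box fit.

Run:
```python
from h import *
np.set_printoptions(precision=4,suppress=True)
F={c:grab_frame(c) for c in("side","top")}
yaw=np.deg2rad(4.53);C=np.array([.531,-.0437]);Rz=R.from_euler("z",yaw).as_matrix()
L=lambda *p:np.r_[C,0]+Rz@np.array(p)
def blob(c,fn,roi):
    x0,x1,y0,y1=roi; im=F[c]["img"][y0:y1,x0:x1].astype(int); m=fn(im).astype(np.uint8)
    n,l,st,ce=cv2.connectedComponentsWithStats(m); k=1+st[1:,4].argmax(); return ce[k]+[x0,y0],st[k]+[x0,y0,0,0,0]
blue=lambda i:(i[:,:,2]-i[:,:,0]>50)
dark=lambda i:(i.max(2)<70)
tb={"side":blob("side",blue,(255,290,180,210)),"top":blob("top",blue,(235,275,180,215))}
kn={"top":blob("top",dark,(283,312,180,212)),"side":blob("side",dark,(270,302,155,185))}
for n,b in(("tab",tb),("knob",kn)): print(n,b, *tri([ray(F[c],b[c][0]) for c in F]))
for n,p in(("tabmid",L(0,.045,.0805)),("tabtop",L(0,.045,.1015)),("grip",L(0,-.1,.089)),("disc",L(0,-.1,.071)),("bartop",L(0,-.1,.105))): print(n,p,[proj(F[c],p)[0] for c in F])
h=[]
for sx,sy in((1,1),(1,-1),(-1,-1),(-1,1)): h.append(L(sx*.065,sy*.145,.055))
vis=[]
for c in F:
    im=F[c]["img"].copy(); im=cv2.resize(im,None,fx=4,fy=4,interpolation=cv2.INTER_CUBIC)
    pl=[np.array(h),np.array([L(x,.045+y,.1015) for x,y in((.017,.006),(.017,-.006),(-.017,-.006),(-.017,.006))]),
        np.array([L(x,-.1+y,.105) for x,y in((.022,.007),(.022,-.007),(-.022,-.007),(-.022,.007))]),
        np.array([L(.032*np.cos(t),-.1+.032*np.sin(t),.071) for t in np.linspace(0,6.28,20)])]
    for p in pl: cv2.polylines(im,[np.round(proj(F[c],p)*4+1.5).astype(int)],True,(255,0,255),1)
    x0,y0=(215,150) if c=="top" else (235,145)
    vis.append(im[y0*4:(y0+95)*4,x0*4:(x0+98)*4])
cv2.imwrite("pics/ov.png",np.hstack(vis)[:,:,::-1])
```

```text
tab {'side': (array([273.6087, 194.8783]), array([269, 188,  11,  15, 115])), 'top': (array([252.6765, 197.3235]), array([251, 193,   4,  10,  34]))} [0.5283 0.0008 0.0804] [np.float64(0.00010210858445581275), np.float64(0.00010210858445578449)]
knob {'top': (array([296.7778, 194.9143]), array([287, 185,  20,  21, 315])), 'side': (array([286.7129, 171.1419]), array([276, 160,  22,  21, 310]))} [ 0.5383 -0.1425  0.067 ] [np.float64(0.000161122808004035), np.float64(0.00016112280800438202)]
tabmid [0.5274 0.0012 0.0805] [array([273.8173, 194.9905]), array([252.5744, 197.6253])]
tabtop [0.5274 0.0012 0.1015] [array([274.0601, 189.3037]), array([252.4913, 197.1112])]
grip [ 0.5389 -0.1434  0.089 ] [array([287.054 , 165.2977]), array([297.7273, 194.1094])]
disc [ 0.5389 -0.1434  0.071 ] [array([286.7514, 169.9432]), array([297.1522, 194.5889])]
bartop [ 0.5389 -0.1434  0.105 ] [array([287.3275, 161.0992]), array([298.2526, 193.6714])]
```

View pics/ov.png

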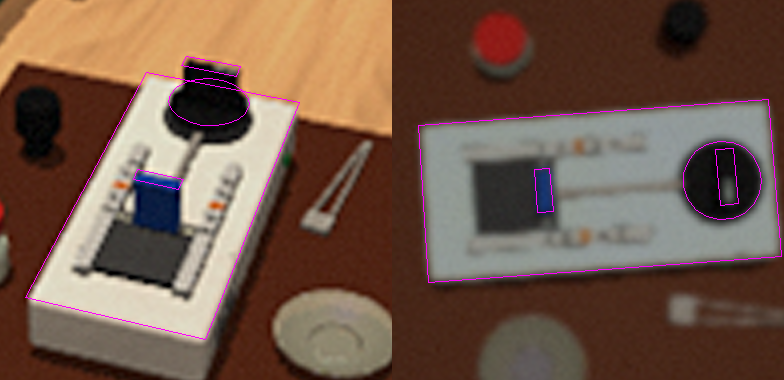

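The box, tab, disc and knob outlines all line up. I'll grip the knob bar across its thickness and turn it with the last joint.

```bash
cat >> h.py <<'E'
YAW=np.deg2rad(4.53)
# tool z down; tool y along lamp y (sign s), turned by extra dyaw
def ori(dy=0.,s=1): 
    a=YAW+dy; y=s*np.array([-np.sin(a),np.cos(a),0]); z=np.array([0,0,-1.]); return R.from_matrix(np.c_[np.cross(y,z),y,z]).as_rotvec()
KN=np.array([.5386,-.1432,0]); TB=np.array([.528,.001,0]); DY=np.array([np.sin(YAW),-np.cos(YAW),0])
E
python3 - <<'E'
from h import *
np.set_printoptions(precision=3,suppress=True)
for s in(1,-1):
    for d in (0,-1.2): print(s,d,ik(KN+[0,0,.077],ori(d,s)))
    print(s,ik(TB+[0,0,.07],ori(0,s)))
s=1 
q0,q1=ik(KN+[0,0,.077],ori(0,1)),ik(KN+[0,0,.077],ori(-1.2,1))
if q0 is None or q1 is None or abs((q1-q0)[5]-1.2)>.05: s=-1
print("s",s)
movep(KN+[0,0,.2],ori(0,s)); print(get_state()["q"])
print(move_l(KN+[0,0,.077],.1,until_force=8))
grab(25); t=get_state(); print(t["clock"],t["position"],t["finger_gap"],t["grasp_force"],t["contact_force"])
f=grab_frame("side"); cv2.imwrite("pics/g1.png",cv2.resize(f["img"][120:260,200:360],None,fx=4,fy=4)[:,:,::-1])
E
```

```text
1 0 [-0.392  0.489 -0.377  0.705  0.    -0.471]
1 -1.2 [-0.392  0.489 -0.377  0.705  0.     0.729]
1 [-0.138  0.453 -0.463  0.655  0.    -0.217]
-1 0 [-0.392  0.489 -0.377  0.705  0.     2.67 ]
-1 -1.2 [-0.392  0.489 -0.377  0.705  0.    -2.413]
-1 [-0.138  0.453 -0.463  0.655  0.     2.925]
s 1
[-0.393  0.362 -0.223  0.985 -0.    -0.471]
False
6.5083 [ 0.539 -0.142  0.077] 0.16447800966436038 27.120985686779022 [-0.66   5.049  5.027]
```

View pics/g1.png

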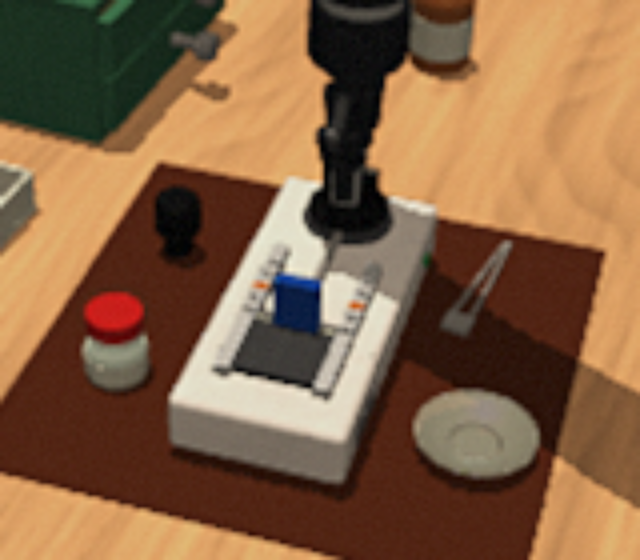

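The fingers are holding the bar (gap of 14 mm). Now I'll turn it.

Run:
```python
from h import *
np.set_printoptions(precision=3,suppress=True)
q=get_state()["q"].copy()
for d in(.4,.8,1.15):
    a=q.copy();a[5]+=d;set_joints(a);t=get_state();print(d,t["clock"],t["wrist_torque"],t["contact_force"],t["finger_gap"])
let_go()
p=get_state()["position"]; move_l([p[0],p[1],.17],.12)
movep(TB+[0,0,.17],ori(0,1))
f=grab_frame("top"); g=grab_frame("side"); print(get_state()["clock"])
v=np.hstack([f["img"][150:245,215:312],g["img"][145:240,235:332]])
cv2.imwrite("pics/k1.png",cv2.resize(v,None,fx=4,fy=4,interpolation=cv2.INTER_CUBIC)[:,:,::-1])
```

```text
0.4 7.025 [-0.096  0.217  0.048] [-0.271  0.197  0.672] 0.15861816622809508
0.8 7.4917 [-0.716  0.587 -0.059] [-1.994 -2.534  1.988] 0.1625625072127567
1.15 7.9167 [-0.827  0.878 -0.072] [-3.091 -4.465  3.252] 0.16123971145407848
10.5
```

View pics/k1.png

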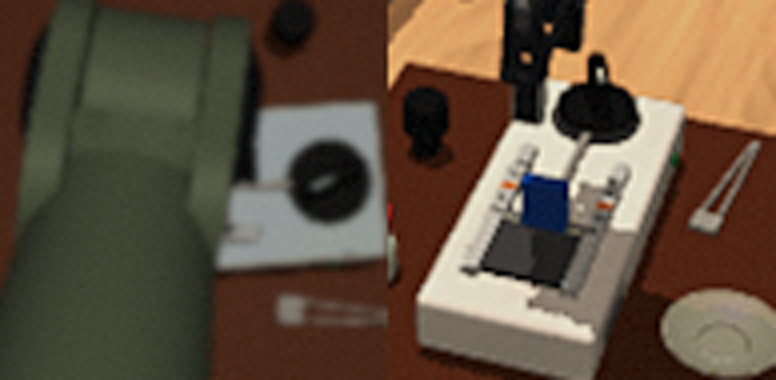

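The knob bar now stands about 66° round, so it is unlocked, and the shutter is still shut. Next I'll grip the tab and slide it.

Run:
```python
from h import *
np.set_printoptions(precision=4,suppress=True)
def show(m):
    t=get_state();print(m,round(t["clock"],2),t["position"],(t["position"]-TB)@DY,"gap",t["finger_gap"],"g",t["grasp_force"],t["contact_force"])
print(move_l(TB+[0,0,.070],.1,until_force=8)); show("down")
grab(40); show("grip")
if get_state()["finger_gap"]*85>8:
    move_l(TB+DY*.015+[0,0,.070],.03); show("15")
    move_l(TB+DY*.030+[0,0,.070],.03); sleep(.3); show("30")
g=grab_frame("side")
cv2.imwrite("pics/t1.png",cv2.resize(g["img"][145:240,235:345],None,fx=6,fy=6,interpolation=cv2.INTER_CUBIC)[:,:,::-1])
```

```text
False
down 11.65 [0.5286 0.0009 0.0706] 0.00011080833104021976 gap 1.0013454926777419 g 0.0 [-0.7027  0.64   -0.5955]
grip 12.31 [0.528  0.0015 0.0702] -0.0005388145286345496 gap 0.13146204116251714 g 41.11156225204468 [-0.7222  2.855   2.3318]
15 12.96 [ 0.5293 -0.0142  0.0702] 0.015227734499451013 gap 0.1320420007168498 g 41.56637191772461 [-2.1856  4.3089  5.6919]
30 13.91 [ 0.5304 -0.0285  0.0702] 0.029616197249403856 gap 0.13272724208294143 g 41.642101407051086 [-0.4382  5.3006  6.4364]
```

View pics/t1.png

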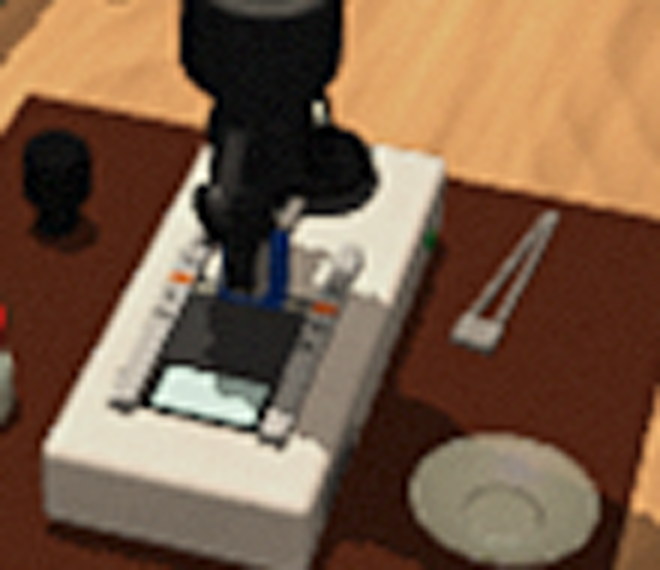

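The window is half lit, and the blade's white line, from about (215,290) to (305,315) in the crop, is level with the orange marks. The tab has moved about 30 mm and is firmly gripped, so I'll hand in.

```bash
python3 -c "
from cell import *
print(sign_off())"
```

```text
the job is handed in; nothing more can be done
None
```

I turned the knob to its unlocked position and slid the shutter about 30 mm to half travel; I handed the job in still holding the tab there with about 41 N of grip, at roughly 14 s on the clock, but sign-off returned no verdict.

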